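# Hang the sample pot on the spring weigher by its bail

### The job

Weigh the lidded steel pot: with the pot still standing on the bench, swing its folded-down wire bail up until it stands upright, then lift the pot by the bail and press the bare middle of the bail down past the sprung tongue of the weigher's hook, fully home in the bottom of the hook so that the tongue shuts again above it. Let go and leave the pot hanging still and level; press gently enough not to overload the spring weigher (it bears about 16 N), do not tip the pot, and leave the beaker, timer and weighing boats where they are.

Things in the scene. Friction and masses are not known exactly. Their poses are not given: they have to be found in the camera images.
- pot: Closed round stainless-steel sample pot, 90 mm diameter (94 at the lid rim), 77 mm high, 0.34 to 0.54 kg (varies); the lid is fast. Origin: centre of its underside, z up. A wire bail turns in two ears at the pot's y = +53 and -53 mm, z = 66 mm; it starts folded down over the pot's -x side. The pot swings freely under the bail.
- bail (a joint): Angle of the bail about the line of the ears (the pot's y axis), rad: 0 = folded down on its stop, pointing along the pot's -x and 5 degrees below level; 1.66 = upright; on to 3.32 on the far side. Loose in its ears: it falls back when let go, but can balance within about 0.2 rad of upright.
- bail_mid (a point): Middle of the bail's straight top bar, 107 mm from the line of the ears (57 mm above the bench when folded, 173 mm when upright); y along the bar. The bar is 82 mm long, of 4.4 mm wire, bare for the middle 26 mm where the hook goes; on either side of that sits a roller grip. Upright, 93 mm are free between wire and lid.
- grip_left (a point): Centre of the black roller grip on the pot's +y side of the bar, 27 mm from its middle: 9 mm thick, 28 mm long, spins freely on the wire (so gripping it does not hinder the bail from turning). Gripping here leaves the bare middle free for the hook. Folded, there are 57 mm between roller and pot.
- grip_right (a point): Centre of the same roller grip on the pot's -y side, 27 mm from the middle of the bar.
- stand: Fixed grey foot plate of the spring weigher, 190 x 90 x 11 mm (x = -40 to +150 mm). Origin: on the bench, plumb under the hook; x points from the hook to the rod. The height of the hook is set by hand on the rod and NOT measured: the wire seated in the hook lies 212 to 252 mm above the bench; find it by feel or by eye.
- rod_foot (a point): Foot of the weigher's 12 mm upright rod, 302 mm high, 125 mm behind the hook. A clamp block holds a spring arm that reaches to the hook. Arm and clamp stay within 14 mm either side of the stand's x axis (a thumbscrew at the rod reaches 42 mm to +y) and rise to 43 mm above the seated wire; nothing stands above the hook.
- hook_plumb (a point): Point on the foot plate plumb under the hook's middle. The hook: a J of flat steel 12 mm wide (along y), 4 mm thick, open upwards, 22 mm clear inside (stand x = -11 to +11 mm); its lip on the -x side ends 29 mm above the seated wire, its underside 6 mm below it. Bring the pot from the lip's side, bar along the stand's y, so that the hook enters through the bail.
- hook_gate (a joint): Sprung tongue closing the hook's mouth, rad: 0 = shut, grows as pressed down. 22 mm long, hinged at the back 26 mm above the seated wire; a wire coming down meets it 21 to 25 mm above the seat, presses it in with 5 to 9 N and slips past its end some 5 to 9 mm above the seat, best 3 to 6 mm to the lip side of the middle (stand x -3 to -6 mm); nearer the back it jams. It then springs shut.
- weigh_beam (a joint): How far the spring arm and hook are bent down, m: about 0 empty, 1 mm per 6 N (0.5 to 1 mm with the pot hung); 2.7 mm (16 N) is the overload limit; negative when pulled up.
- beaker: Small glass beaker, 47 mm wide, 54 mm high, loose bystander; origin: centre of its underside.
- timer: Small white bench timer, 70 x 66 x 20 mm, loose bystander; origin: centre of its underside.
- weigh_boats: Stack of white square weighing boats, 70 x 70 x 27 mm, loose bystander; origin: centre of its underside.

How it is judged:
On the way, in this order (a step that is already met when the one before it is completed fails the run):
1. the bail stands upright (within 0.3 rad) while the pot stands level on the bench (value of joint bail between 1.36 and 1.96 rad and height (world z) of pot below 0.006 m and angle between pot's own z axis and vertical below 0.1 rad), for 0.2 s.
2. the pot is lifted more than 30 mm off the bench (height (world z) of pot above 0.03 m), for 0.1 s.
3. the hook's tongue is pressed in by the bail (more than 0.3 rad), over the hook (value of joint hook_gate above 0.3 rad and horizontal distance between bail_mid and stand below 0.015 m and height (world z) of pot above 0.03 m).
At the end, for the whole second after the job is handed in: The pot hangs by its bail in the hook: the middle of the bail within 12 mm of the hook's plumb line, the tongue shut (below 0.12 rad) and not carrying the pot, the pot more than 30 mm above the bench, level within 0.2 rad, slower than 50 mm/s, and the weigher bent 0.4 to 1.5 mm by its weight alone (value of joint hook_gate below 0.12 rad and contact force between each of hook_gate_c0, hook_gate_c1 and pot below 0.2 N and horizontal distance between bail_mid and stand below 0.012 m and height (world z) of pot above 0.03 m and value of joint weigh_beam between 0.0004 and 0.0015 m and angle between pot's own z axis and vertical below 0.2 rad and linear speed of pot below 0.05 m/s); the robot touches nothing.
It fails at once if the weigher is overloaded: bent more than 2.7 mm down (16 N) or pulled up more than 2 mm (value of joint weigh_beam above 0.0027 m or value of joint weigh_beam below -0.002 m).
It fails at once if the pot is tipped more than 0.5 rad (angle between pot's own z axis and vertical above 0.5 rad).
It fails at once if the beaker, the timer or the weighing boats are moved more than 20 mm (distance of any of beaker, timer, weigh_boats from where it was at the start of the episode above 0.02 m).
It also fails if it takes over 72 s, if anything falls off the work surface, if the arm or the gripper's body presses on something with over 40 N, if the wrist force passes 120 N, or if a joint passes its speed limit or range.

### The arm

A 7-joint arm with a two-finger parallel gripper is mounted at the origin on a cart in front of the work surface, level with it; the furniture and walls round the work are solid. World frame = base frame: x ahead of the robot, y to its left, z up, the work surface at z = 0. Lengths are in m, angles in rad, forces in N, time in s.
With the tool pointing down it reaches from about 0.35 to 0.9 m from the base axis. Payload 8.1 kg.
Tool frame: the origin (TCP) lies at the very end of the fingers, on their centre line; the grasp point (between the pads) lies 19 mm behind it (arm.tcp_to_grasp is the distance from the TCP to the grasp point, in m); z points along the fingers, y is the line along which they close (so a half turn about z gives the same grasp; the last joint's range is limited). The gripper opens to 92 mm and grips with 3 to 60 N. Pads are 19 mm wide; open, the fingers measure 130 mm over their backs; the gripper's body (75 mm by 190 mm) begins 47 mm behind the grasp point.
Start: joints at [-1.391, 0.434, 0.025, 1.573, -0.012, 1.134, -0.075], TCP at [0.174, 0.6, 0.227] pointing down, gripper open.
Joint ranges: [-2.62, 2.62], [-0.44, 2.09], [-1.27, 1.32], [0.08, 2.57], [-1.32, 4.46], [0.12, 2], [-2.74, 2.74]. Speed limits (rad/s): [2.22, 2.22, 3.01, 3.01, 3.14, 3.14, 3.14].

### API

Orientations are given as a rotation vector (axis times angle).
In Python, from cell import arm, imaging, ticket gives the robot as it stands (arm), with the cameras (imaging) and the job (ticket).
- The arm moves only by the shell command python3 nudge.py FILE [FORCE], which reads ROWS from the file FILE. ROWS is a JSON list that holds a single list of rows (three levels of brackets), with 1 to 10 rows, each of 5 numbers: dx, dy, dz in parts of the range, where 1.0 means 0.4 m, then a turn about the tool's z in a scale on which 1.0 is pi rad, then the opening from 0.0 (shut) to 1.0 (fully open); each row shifts and turns the commanded pose from where the row before left it, along the tool's axes as they then stand; what a row does not reach is not made up. A row lasts 1/10 s, in which the tool goes at most 0.05 m and 0.15 rad, less where a joint would pass 70% of its speed; a pose out of reach is approached as far as the arm can. The fingers move at their own pace and stop on an object; FORCE is the grip in N (left out, the last holds). Time passes only in rows, so rows that do not move let the fingers close. It prints the time, the measured TCP pose, the force, the opening and the grip force at its end. Shift and turn numbers lie between -1 and 1, and a call with a number outside is refused. Input that does not fit is refused with a message, and nothing moves.
- arm.observe(): the state, without advancing time (a new reading comes with each control period).
- imaging.get_image(name): name is "side" or "top"; returns a dict with "image" (400x640x3 uint8, blue, green, red), "fx", "fy", "cx", "cy" (pixels), "cam_to_world" (4x4, takes a point from camera to world coordinates). Camera axes: x right, y down, z forward; pixel columns grow to the right and rows downward; lengths in m; the calibration is good to about 2 mm. A picture is of the moment at which its call begins. There is no depth.
- ticket.sign_off(): hands the job in; it is judged then, once.
The state is a dict: "clock": time; "joints": joint angles; "dq": joint speeds; "joint_efforts": joint torques, N m; "position": TCP position; "ee_rot": TCP orientation; "force": force on the tool from outside, world axes, zero at the start; "ft_torque": the same for the moment, N m; "width": opening from 0.0 (shut) to 1.0 (fully open); "gripper_force": force on a finger pad.
Only numpy, scipy, OpenCV 4.12 (cv2) and the standard library are available. Lean on these libraries where they do the work, as an engineer would, in place of code of your own. Each camera call takes 0.05 s, during which the arm holds its last target. There are 200 camera calls.

## Working session

There is one attempt and no reset: what is moved stays moved. The work goes in short steps, Python scripts to look and compute and a shell command to move; the robot and the scene stay as the last step left them, time stands still between calls to the robot, and variables do not carry over. Pictures are saved under pics/ and viewed, at most 10 in all, crops included, and the job is handed in when it is done.

```bash
ls; mkdir -p pics; cat > h.py <<'E'
import numpy as np, cv2
from cell import arm, imaging, ticket
def snap(n,tag):
    d=imaging.get_image(n); cv2.imwrite(f'pics/{tag}.png',d['image']); return d
def ray(d,u,v):
    T=np.array(d['cam_to_world']); r=T[:3,:3]@np.array([(u-d['cx'])/d['fx'],(v-d['cy'])/d['fy'],1]); return T[:3,3],r
def onz(d,u,v,z):
    o,r=ray(d,u,v); return o+r*(z-o[2])/r[2]
def proj(d,p):
    T=np.linalg.inv(np.array(d['cam_to_world'])); c=T[:3,:3]@np.array(p)+T[:3,3]
    return np.array([d['cx']+d['fx']*c[0]/c[2],d['cy']+d['fy']*c[1]/c[2]])
def tri(*obs):
    A=np.zeros((3,3));b=np.zeros(3)
    for d,u,v in obs:
        o,r=ray(d,u,v); r=r/np.linalg.norm(r); M=np.eye(3)-np.outer(r,r); A+=M;b+=M@o
    return np.linalg.solve(A,b)
E
python3 - <<'E'
from h import *
for n in('top','side'):
    d=snap(n,n+'0'); print(n,d['fx'],d['cx'],d['cy'],np.round(d['cam_to_world'],3).tolist())
s=arm.observe(); print({k:np.round(v,3).tolist() for k,v in s.items()}, arm.tcp_to_grasp)
E
```

```text
cell.py
nudge.py
pics
top 412.1617693963034 318.7719577297569 193.05664366780178 [[0.023, -0.98, 0.198, 0.357], [-1.0, -0.022, 0.007, -0.049], [-0.003, -0.198, -0.98, 1.094], [0.0, 0.0, 0.0, 1.0]]
side 438.45460380241065 314.698280872327 194.44518324482578 [[-0.998, 0.044, -0.043, 0.574], [0.06, 0.546, -0.836, 0.867], [-0.014, -0.837, -0.547, 0.745], [0.0, 0.0, 0.0, 1.0]]
{'clock': 0.1, 'joints': [-1.391, 0.435, 0.025, 1.574, -0.012, 1.134, -0.075], 'dq': [-0.001, -0.002, 0.001, -0.002, 0.001, -0.001, -0.001], 'joint_efforts': [0.003, -66.912, 0.988, -31.515, -0.061, 0.037, 0.0], 'position': [0.174, 0.6, 0.226], 'ee_rot': [-0.443, -3.11, 0.002], 'force': [-0.012, -1.168, 0.094], 'ft_torque': [0.012, -0.02, 0.027], 'gripper_force': 0.0, 'width': 1.001} 0.0188
```

View pics/top0.png

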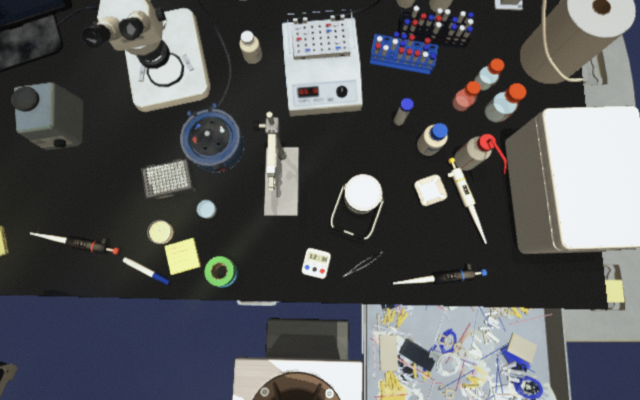

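View pics/side0.png

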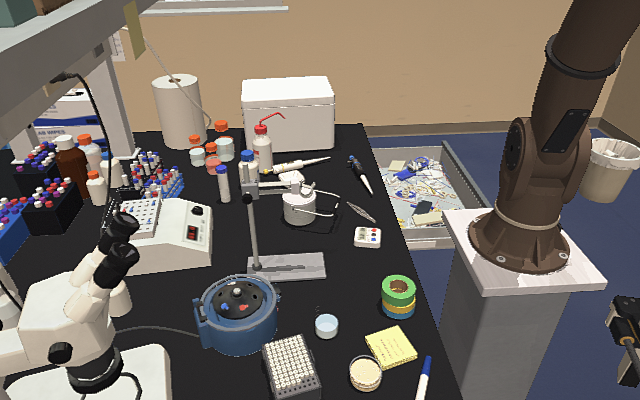

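```bash
python3 - <<'E'
import cv2
t=cv2.imread('pics/top0.png');s=cv2.imread('pics/side0.png')
cv2.imwrite('pics/tc.png',cv2.resize(t[105:255,245:395],None,fx=4,fy=4,interpolation=cv2.INTER_CUBIC))
cv2.imwrite('pics/sc.png',cv2.resize(s[145:285,230:400],None,fx=4,fy=4,interpolation=cv2.INTER_CUBIC))
E
```

```text
(no output)
```

View pics/tc.png

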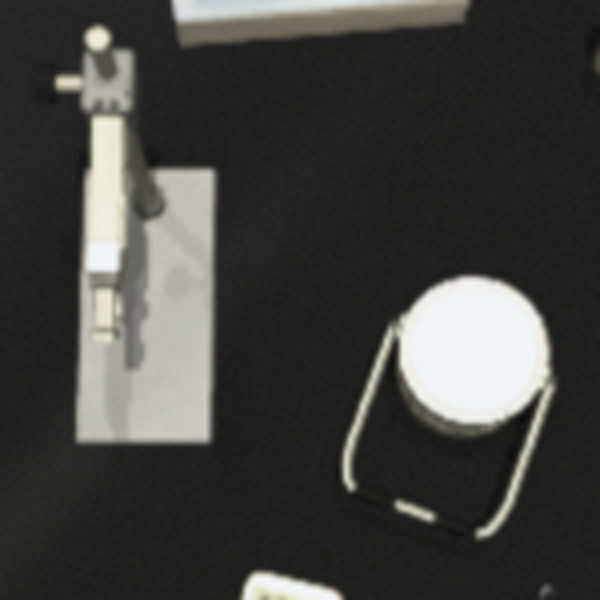

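View pics/sc.png

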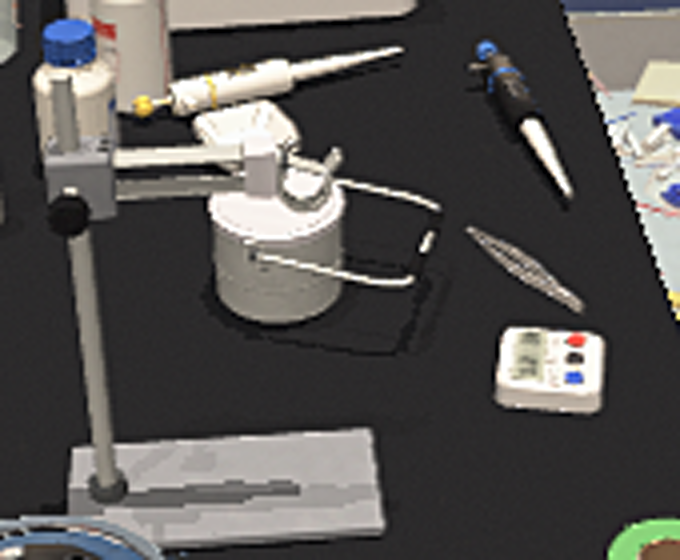

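```bash
cat > m.py <<'E'
from h import *
t=imaging.get_image('top'); s=imaging.get_image('side')
T=lambda u,v:(245+u/4-.4,105+v/4-.4); S=lambda u,v:(230+u/4-.4,145+v/4-.4)
r=lambda a:np.round(a,4)
c=[onz(t,*T(*p),.011)[:2] for p in[(77,441),(210,441),(215,169)]]
cs=[onz(s,*S(*p),.011)[:2] for p in[(374,430),(384,532),(70,449)]]
print('plate top',r(c),'side',r(cs))
for n,p,z in[('L',(350,487),.057),('R',(483,535),.057),('mid',(415,512),.057),('earL',(396,325),.066),('earR',(550,380),.066),('lid',(474,352),.077)]: print(n,r(onz(t,*T(*p),z)))
for n,p,z in[('mid',(427,241),.057),('cornL',(405,282),.057),('cornR',(438,208),.057)]: print('side',n,r(onz(s,*S(*p),z)))
for n,p,q in[('lip',(104,338),(336,152)),]: print(n,r(tri((t,*T(*p)),(s,*S(*q)))))
ax=(np.array(c[2])-c[1]);ax/=np.linalg.norm(ax);ay=np.array([-ax[1],ax[0]])
H=(c[0]+c[1])/2+ax*.04; print('hook',r(H),'yaw',np.arctan2(ax[1],ax[0]))
for z in np.arange(.2,.27,.01):
    p=proj(s,[*H,z]); l=proj(s,[*(H-.013*ax),z+.029]); q=proj(t,[*(H-.013*ax),z+.029])
    print(round(z,3),'side crop seat',r((p-[230,145]+.4)*4),'lip',r((l-[230,145]+.4)*4),'top lip',r((q-[245,105]+.4)*4))
E
python3 m.py
```

```text
plate top [[0.5135 0.1036]
 [0.5155 0.0153]
 [0.7038 0.0183]] side [[0.5112 0.0155]
 [0.5122 0.1076]
 [0.7035 0.0191]]
L [ 0.4815 -0.0768  0.057 ]
R [ 0.4532 -0.1607  0.057 ]
mid [ 0.4666 -0.1179  0.057 ]
earL [ 0.5849 -0.1041  0.066 ]
earR [ 0.5514 -0.2021  0.066 ]
lid [ 0.5662 -0.1528  0.077 ]
side mid [ 0.4635 -0.1264  0.057 ]
side cornL [ 0.483  -0.0795  0.057 ]
side cornR [ 0.4515 -0.1669  0.057 ]
lip [0.5344 0.059  0.2466]
hook [0.5545 0.0601] yaw 0.015458076198082316
0.2 side crop seat [301.1565 226.1316] lip [323.5236 180.9006] top lip [106.7413 331.8701]
0.21 side crop seat [300.6867 211.1255] lip [323.1748 165.3964] top lip [104.564  327.8966]
0.22 side crop seat [300.2116 195.9489] lip [322.8219 149.7131] top lip [102.3375 323.8332]
0.23 side crop seat [299.731  180.5987] lip [322.4649 133.8476] top lip [100.0599 319.6767]
0.24 side crop seat [299.2448 165.072 ] lip [322.1037 117.7968] top lip [ 97.7296 315.4239]
0.25 side crop seat [298.7531 149.3658] lip [321.7383 101.5572] top lip [ 95.3447 311.0715]
0.26 side crop seat [298.2557 133.4769] lip [321.3686  85.1257] top lip [ 92.9032 306.6158]
0.27 side crop seat [297.7524 117.402 ] lip [320.9945  68.4988] top lip [ 90.4032 302.0531]
```

The top view shows the weigher: foot plate at about (265-299,147-215), hook tip at about (271,189). It also shows the pot lid at (363,193), with its bail folded towards the robot and the bare middle at about (349,233). The side view puts the hook lip about 0.247 m up, so the seat is at about 0.217 m. The pot's yaw is about -0.325.

Units first: shifts go in shares of 0.4 m and turns go in shares of pi rad. So -0.032 m / 0.4 = -0.08, -0.024 m / 0.4 = -0.06.

```bash
echo '[[[-0.06, -0.08, 0, 0, 0.45], [-0.06, -0.08, 0, 0, 0.45], [-0.06, -0.08, 0, 0, 0.45], [-0.06, -0.08, 0, 0, 0.45], [-0.06, -0.08, 0, 0, 0.45], [-0.06, -0.08, 0, 0, 0.45], [-0.06, -0.08, 0, 0, 0.45], [-0.06, -0.08, 0, 0, 0.45], [-0.06, -0.08, 0, 0, 0.45], [-0.06, -0.08, 0, 0, 0.45]]]' > path.dat && python3 nudge.py path.dat 40
cat > go.py <<'E'
import sys
from h import *
from scipy.spatial.transform import Rotation as Ro
s=arm.observe(); R=Ro.from_rotvec(s['ee_rot']).as_matrix()
g=np.array([float(a) for a in sys.argv[1:4]]); yaw=float(sys.argv[4])
p=np.array(s['position']); cy=np.arctan2(R[1,1],R[0,1])
turn=-((yaw-cy+np.pi/2)%np.pi-np.pi/2)
print('t',round(s['clock'],2),'pos',np.round(p,4),'tilt',np.round(R[:,2],3),'yaw',round(cy,3),'F',np.round(s['force'],2),'T',np.round(s['ft_torque'],2),'w',round(s['width'],3),round(s['gripper_force'],1))
print('tool delta',np.round(R.T@(g-p),4),'turn',round(turn,3),'joints',np.round(s['joints'],2))
E
python3 go.py 0.458 -0.145 0.042 -0.325
```

```text
clock: 1.2
position: [0.3158, 0.2243, 0.2268]
ee_rot: [0.443, 3.11, 0.001]
force: [0.6, -0.0, -0.5]
width: 0.45
gripper_force: 0.0
t 1.2 pos [0.3158 0.2243 0.2268] tilt [ 0.  0. -1.] yaw 1.288 F [ 0.61 -0.05 -0.48] T [-0.01 -0.09  0.05] w 0.45 0.0
tool delta [-0.2395 -0.315   0.1847] turn -1.529 joints [-0.95  0.03  0.2   2.11 -0.01  1.    0.54]
```

In the tool's units: -0.0315 m / 0.4 = -0.0788, -0.024 m / 0.4 = -0.06.

```bash
echo '[[[-0.06, -0.0788, 0, 0, 0.45], [-0.06, -0.0788, 0, 0, 0.45], [-0.06, -0.0788, 0, 0, 0.45], [-0.06, -0.0788, 0, 0, 0.45], [-0.06, -0.0788, 0, 0, 0.45], [-0.06, -0.0788, 0, 0, 0.45], [-0.06, -0.0788, 0, 0, 0.45], [-0.06, -0.0788, 0, 0, 0.45], [-0.06, -0.0788, 0, 0, 0.45], [-0.06, -0.0788, 0, 0, 0.45]]]' > path.dat && python3 nudge.py path.dat >/dev/null
echo '[[[0, 0, 0, 0.0477, 0.45], [0, 0, 0, 0.0477, 0.45], [0, 0, 0, 0.0477, 0.45], [0, 0, 0, 0.0477, 0.45], [0, 0, 0, 0.0477, 0.45], [0, 0, 0, 0.0477, 0.45], [0, 0, 0, 0.0477, 0.45], [0, 0, 0, 0.0477, 0.45], [0, 0, 0, 0.0477, 0.45], [0, 0, 0, 0.0477, 0.45]]]' > path.dat && python3 nudge.py path.dat >/dev/null
python3 go.py 0.458 -0.145 0.042 -0.325
```

```text
t 3.2 pos [ 0.458  -0.1434  0.2267] tilt [ 0.  0. -1.] yaw -0.218 F [-0.31 -0.02  0.04] T [-0.1   0.06 -0.05] w 0.45 0.0
tool delta [-0.0016  0.0003  0.1847] turn 0.107 joints [-0.59  0.26  0.98  1.97 -0.25  1.04  0.29]
```

In the tool's units: 0.04 m / 0.4 = 0.1, 0.03 m / 0.4 = 0.075, 0.107 rad / 3.1416 = 0.0341.

```bash
echo '[[[-0.004, 0, 0, 0.0341, 0.45], [0, 0, 0.1, 0, 0.45], [0, 0, 0.1, 0, 0.45], [0, 0, 0.1, 0, 0.45], [0, 0, 0.075, 0, 0.45], [0, 0, 0.05, 0, 0.45], [0, 0, 0.0375, 0, 0.45], [0, 0, 0, 0, 0.45]]]' > path.dat && python3 nudge.py path.dat >/dev/null
python3 go.py 0.458 -0.145 0.042 -0.325; python3 - <<'E'
from h import *
t=snap('top','t1');s=snap('side','s1')
a=cv2.resize(t['image'][170:270,300:420],None,fx=4,fy=4);b=cv2.resize(s['image'][150:250,260:380],None,fx=4,fy=4)
# draw expected mid bar and lid
cv2.imwrite('pics/c1.png',np.vstack([a,b])[:,:])
E
```

```text
t 4.0 pos [ 0.4565 -0.1449  0.0402] tilt [-0.003  0.    -1.   ] yaw -0.319 F [-0.08  1.16  1.23] T [-0.12  0.08 -0.02] w 0.448 0.0
tool delta [ 0.0003  0.0014 -0.0018] turn 0.006 joints [-0.33  0.55  0.73  2.16 -0.62  0.65  0.51]
```

```bash
python3 -c "
import cv2;i=cv2.imread('pics/c1.png');print(i.shape);import numpy as np;cv2.imwrite('pics/c1b.png',cv2.resize(np.hstack([i[:400],i[400:]]),(800,333)))"
```

```text
(800, 480, 3)
```

View pics/c1b.png

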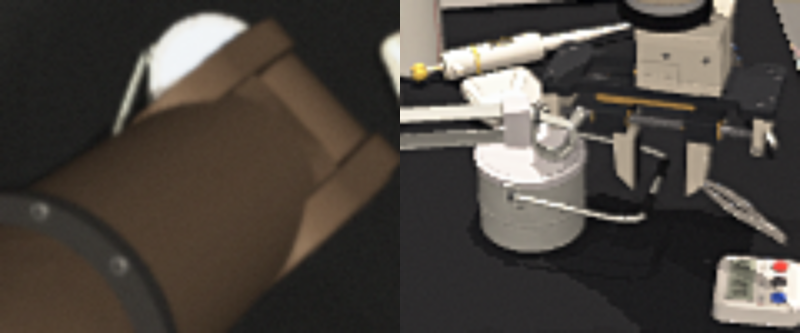

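The fingers straddle the right-hand roller: in the side crop the tips are at about (625,190) and (695,190), with the bar between them at (665,160). Now I'll close.

In the tool's units: -0.002 m / 0.4 = -0.005, 0.0014 m / 0.4 = 0.0035, 0.006 rad / 3.1416 = 0.0019.

```bash
echo '[[[0, 0.0035, -0.005, 0.0019, 0.45], [0, 0, 0, 0, 0.0], [0, 0, 0, 0, 0.0], [0, 0, 0, 0, 0.0], [0, 0, 0, 0, 0.0], [0, 0, 0, 0, 0.0], [0, 0, 0, 0, 0.0]]]' > path.dat && python3 nudge.py path.dat 55 >/dev/null
python3 go.py 0.458 -0.145 0.042 -0.325
```

```text
t 4.8 pos [ 0.4589 -0.1454  0.0437] tilt [-0.  0. -1.] yaw -0.325 F [-0.53  0.52  1.53] T [0.03 0.36 0.05] w 0.082 55.0
tool delta [ 0.0001 -0.001   0.0017] turn -0.0 joints [-0.34  0.55  0.73  2.15 -0.61  0.66  0.5 ]
```

In the tool's units: -0.0098 m / 0.4 = -0.0245, 0.0018 m / 0.4 = 0.0045.

```bash
echo '[[[0, 0, -0.0245, 0, 0], [0, 0, -0.0245, 0, 0], [0, 0.0045, -0.0243, 0, 0], [0, 0.0045, -0.0243, 0, 0], [0, 0.009, -0.023, 0, 0], [0, 0.009, -0.023, 0, 0], [0, 0.013, -0.021, 0, 0], [0, 0.013, -0.021, 0, 0]]]' > path.dat && python3 nudge.py path.dat
echo '[[[0, 0.0165, -0.018, 0, 0], [0, 0.0165, -0.018, 0, 0], [0, 0.0195, -0.015, 0, 0], [0, 0.0195, -0.015, 0, 0], [0, 0.022, -0.011, 0, 0], [0, 0.022, -0.011, 0, 0], [0, 0.0238, -0.0068, 0, 0], [0, 0.0238, -0.0068, 0, 0], [0, 0.0245, -0.0023, 0, 0], [0, 0.0245, -0.0023, 0, 0]]]' > path.dat && python3 nudge.py path.dat
echo '[[[0, 0, 0, 0, 0], [0, 0, 0, 0, 0], [0, 0, 0, 0, 0]]]' > path.dat && python3 nudge.py path.dat >/dev/null
python3 go.py 0.559 -0.18 0.158 -0.325; python3 - <<'E'
from h import *
s=snap('side','s2')
cv2.imwrite('pics/c2.png',cv2.resize(s['image'][100:250,220:400],None,fx=3.3,fy=3.3))
E
```

```text
clock: 5.6
position: [0.4796, -0.1524, 0.1187]
ee_rot: [-2.552, -1.833, -0.0]
force: [-0.2, 0.0, -0.3]
width: 0.077
gripper_force: 55.0
clock: 6.6
position: [0.5607, -0.1798, 0.1603]
ee_rot: [2.551, 1.832, 0.0]
force: [-0.3, -0.4, -1.2]
width: 0.078
gripper_force: 55.0
t 6.9 pos [ 0.5594 -0.1795  0.1602] tilt [-0.  0. -1.] yaw -0.325 F [ 0.08 -1.08  2.12] T [-0.36  0.19  0.01] w 0.077 55.0
tool delta [-0.0006 -0.0002  0.0022] turn -0.0 joints [-0.35  0.55  0.86  1.8  -0.48  1.02  0.36]
```

View pics/c2.png

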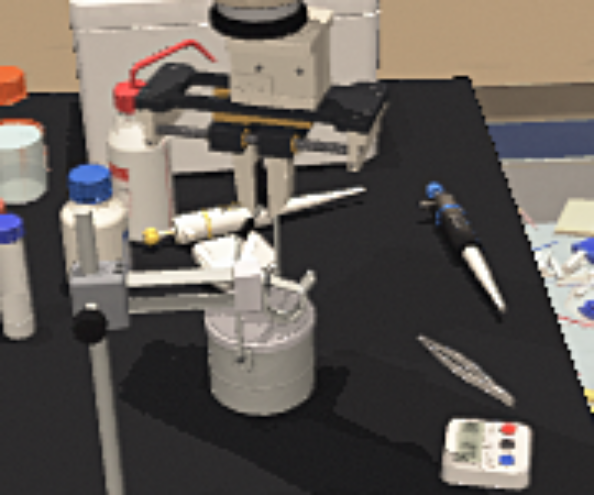

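The bail is upright (bar over the lid at about (255,235) in the crop), and the pot is still standing level. Before the carry I'll take a closer look at the hook with its predicted position overlaid.

```bash
python3 - <<'E'
from h import *
t=imaging.get_image('top');s=imaging.get_image('side')
ims=[]
for d,f,(x0,y0,w) in((t,'top0',(255,165,40)),(s,'side0',(285,170,40))):
    k=10
    i=cv2.resize(cv2.imread(f'pics/{f}.png')[y0:y0+w,x0:x0+w],None,fx=k,fy=k,interpolation=cv2.INTER_CUBIC)
    for (dx,dz),c in {(0,0):(0,0,255),(-.011,.029):(0,255,0),(.011,.026):(255,0,0),(0,-.006):(255,0,255)}.items():
        p=(proj(d,[.554+dx,.060,.217+dz])-[x0,y0]+.5)*k
        cv2.circle(i,tuple(int(v) for v in p),4,c,-1)
    ims.append(i)
cv2.imwrite('pics/c3.png',np.hstack(ims))
E
```

```text
(no output)
```

View pics/c3.png

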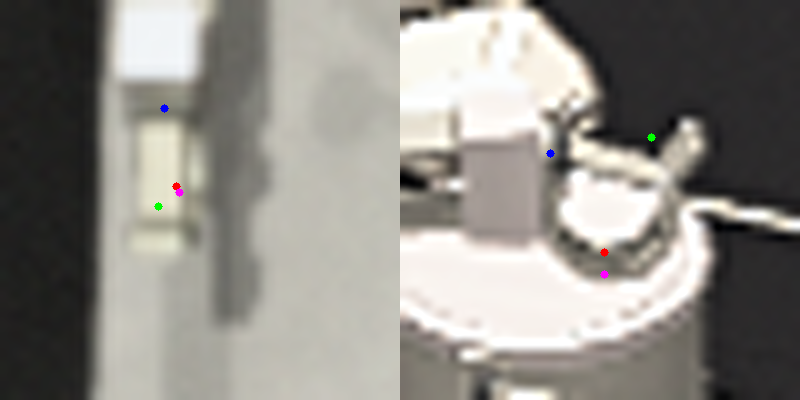

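Overlay: the J's bottom at about (605,270) matches a seat height of 0.217 m, and the hook's middle is at about (0.553, 0.060). Now lifting.

In the tool's units: -0.015 m / 0.4 = -0.0375, -0.01 m / 0.4 = -0.025.

```bash
echo '[[[0, 0, -0.0125, 0, 0], [0, 0, -0.025, 0, 0], [0, 0, -0.025, 0, 0], [0, 0, -0.0375, 0, 0], [0, 0, -0.0375, 0, 0], [0, 0, -0.0375, 0, 0], [0, 0, -0.0375, 0, 0], [0, 0, -0.025, 0, 0], [0, 0, -0.0125, 0, 0], [0, 0, 0, 0, 0]]]' > path.dat && python3 nudge.py path.dat 60
python3 go.py 0.474 -0.153 0.261 0.0155
```

```text
clock: 8.05
position: [0.56, -0.1796, 0.2609]
ee_rot: [2.551, 1.833, 0.001]
force: [-0.3, 0.4, -4.4]
width: 0.074
gripper_force: 60.0
t 8.05 pos [ 0.56   -0.1796  0.2609] tilt [ 0.001  0.    -1.   ] yaw -0.325 F [-0.3   0.39 -4.42] T [-0.14  0.14 -0.02] w 0.074 60.0
tool delta [-0.0023 -0.0899 -0.0001] turn -0.34 joints [-0.41  0.45  0.93  1.67 -0.38  1.22  0.28]
```

In the tool's units: -0.013 m / 0.4 = -0.0325, -0.012 m / 0.4 = -0.03, -0.05 rad / 3.1416 = -0.0159.

```bash
echo '[[[0, -0.0125, 0, 0, 0], [0, -0.025, 0, 0, 0], [0, -0.03, 0, -0.0095, 0], [0, -0.0325, 0, -0.0159, 0], [0, -0.0325, 0, -0.0159, 0], [0, -0.0325, 0, -0.0159, 0], [0, -0.03, 0, -0.0159, 0], [0, -0.025, 0, -0.0159, 0], [0, -0.0125, 0, -0.0127, 0], [0, 0, 0, -0.0064, 0]]]' > path.dat && python3 nudge.py path.dat >/dev/null
python3 go.py 0.475 0.032 0.261 0.0155
```

```text
t 9.05 pos [ 0.4679 -0.1582  0.2602] tilt [-0.     0.002 -1.   ] yaw 0.017 F [-0.45  0.04 -3.35] T [-0.2   0.13  0.01] w 0.079 60.0
tool delta [ 0.19    0.0104 -0.0006] turn 0.002 joints [-0.51  0.24  0.91  1.88 -0.21  1.12  0.49]
```

In the tool's units: 0.027 m / 0.4 = 0.0675, 0.024 m / 0.4 = 0.06.

```bash
echo '[[[0.02, 0, -0.0025, 0, 0], [0.04, 0.0025, 0, 0, 0], [0.06, 0.0025, 0, 0, 0], [0.0675, 0.0025, 0, 0, 0], [0.0675, 0.0025, 0, 0, 0], [0.0675, 0.0025, 0, 0, 0], [0.06, 0.0025, 0, 0, 0], [0.04, 0.0025, 0, 0, 0], [0.02, 0.0013, 0, 0, 0], [0.0075, 0, 0, 0, 0]]]' > path.dat && python3 nudge.py path.dat >/dev/null
echo '[[[0.0175, 0.0025, 0, 0, 0], [0.005, 0, 0, 0, 0], [0, 0, 0, 0, 0], [0, 0, 0, 0, 0], [0, 0, 0, 0, 0], [0, 0, 0, 0, 0], [0, 0, 0, 0, 0], [0, 0, 0, 0, 0]]]' > path.dat && python3 nudge.py path.dat >/dev/null
python3 go.py 0.475 0.032 0.261 0.0155
python3 - <<'E'
from h import *
s=snap('side','s4');t=snap('top','t4')
s0=proj(s,[.475,.060,.274]);print(s0)
x0,y0=int(s0[0])-45,int(s0[1])-30
i=cv2.resize(s['image'][y0:y0+80,x0-30:x0+90],None,fx=5,fy=5,interpolation=cv2.INTER_CUBIC)
for dy,c in((0,(0,0,255)),(.041,(0,255,0)),(-.027,(255,0,0))):
    cv2.circle(i,tuple(int(v) for v in (proj(s,[.475,.060+dy,.274])-[x0-30,y0]+.5)*5),3,c,-1)
cv2.imwrite('pics/c4.png',i)
E
```

```text
t 10.85 pos [0.4752 0.0305 0.2613] tilt [ 0.  0. -1.] yaw 0.015 F [ 1.18  0.24 -3.6 ] T [-0.22  0.03  0.01] w 0.076 60.0
tool delta [ 0.0015 -0.0002  0.0003] turn -0.001 joints [-0.88  0.18  0.83  1.92 -0.15  1.11  0.03]
[341.16537524 170.74352095]
```

View pics/c4.png

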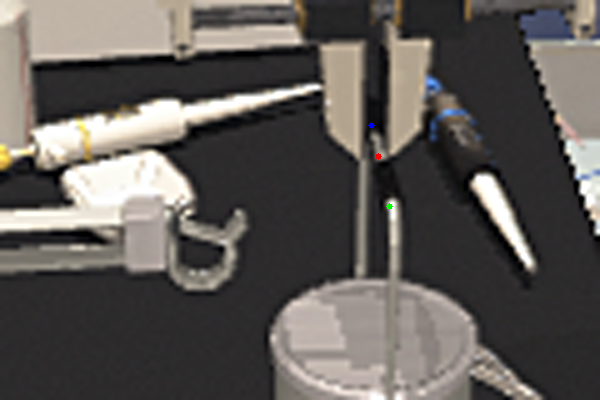

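The overlay matches the real bar: the middle is at about (378,150) in the crop, the bar is level, and the hook at (205,250) lies ahead of it. Next I'll bring the bar over the hook's mouth.

In the tool's units: 0.011 m / 0.4 = 0.0275, 0.01 m / 0.4 = 0.025.

```bash
echo '[[[0.0038, 0.01, 0, 0, 0], [0, 0.0175, 0, 0, 0], [0, 0.025, 0, 0, 0], [0, 0.0275, 0, 0, 0], [0, 0.0275, 0, 0, 0], [0, 0.0275, 0, 0, 0], [0, 0.0225, 0, 0, 0], [0, 0.015, 0, 0, 0], [0, 0.0075, 0, 0, 0], [0, 0.0038, 0, 0, 0]]]' > path.dat && python3 nudge.py path.dat >/dev/null
echo '[[[0, 0, 0, 0, 0], [0, 0, 0, 0, 0], [0, 0, 0, 0, 0], [0, 0, 0, 0, 0], [0, 0, 0, 0, 0], [0, 0, 0, 0, 0], [0, 0, 0, 0, 0], [0, 0, 0, 0, 0], [0, 0, 0, 0, 0], [0, 0, 0, 0, 0]]]' > path.dat && python3 nudge.py path.dat >/dev/null
python3 go.py 0.5485 0.032 0.204 0.0155
python3 - <<'E'
from h import *
s=snap('side','s5')
s0=proj(s,[.55,.060,.24])
x0,y0=int(s0[0])-40,int(s0[1])-40
cv2.imwrite('pics/c5.png',cv2.resize(s['image'][y0:y0+80,x0:x0+80],None,fx=7,fy=7,interpolation=cv2.INTER_CUBIC))
E
```

```text
t 12.95 pos [0.5487 0.0332 0.2613] tilt [-0. -0. -1.] yaw 0.015 F [-0.    0.13 -4.11] T [-0.18  0.03  0.  ] w 0.076 60.0
tool delta [-0.0012 -0.0002  0.0573] turn -0.001 joints [-0.76  0.34  0.81  1.75 -0.27  1.16  0.15]
```

View pics/c5.png

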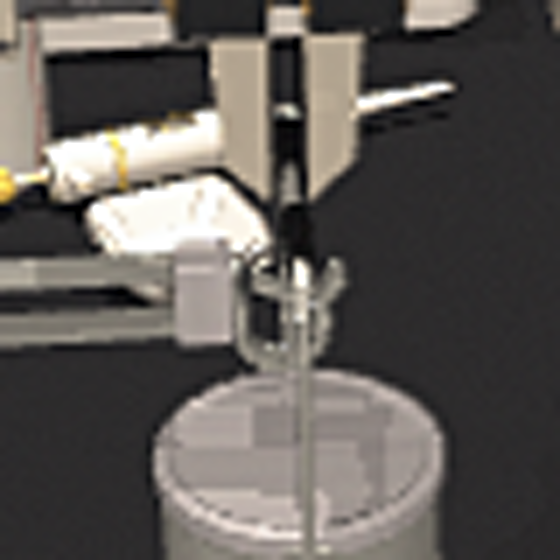

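The bar's middle is at about (290,190), a few mm to the lip side of the J opening (250-322), as intended. I'll descend in small steps.

In the tool's units: 0.005 m / 0.4 = 0.0125, -0.0008 m / 0.4 = -0.002.

```bash
echo '[[[-0.0025, -0.002, 0.0075, 0, 0], [0, 0, 0.0125, 0, 0], [0, 0, 0.0125, 0, 0], [0, 0, 0.0125, 0, 0], [0, 0, 0.0125, 0, 0], [0, 0, 0.0075, 0, 0], [0, 0, 0, 0, 0], [0, 0, 0, 0, 0]]]' > path.dat && python3 nudge.py path.dat
echo '[[[0, 0, 0.005, 0, 0], [0, 0, 0.005, 0, 0], [0, 0, 0.005, 0, 0], [0, 0, 0, 0, 0], [0, 0, 0, 0, 0]]]' > path.dat && python3 nudge.py path.dat
echo '[[[0, 0, 0.005, 0, 0], [0, 0, 0.005, 0, 0], [0, 0, 0, 0, 0], [0, 0, 0, 0, 0]]]' > path.dat && python3 nudge.py path.dat
python3 go.py 0.548 0.032 0.204 0.0155
```

```text
clock: 13.8
position: [0.5479, 0.0322, 0.2353]
ee_rot: [2.205, 2.238, -0.0]
force: [0.4, 0.5, -3.3]
width: 0.081
gripper_force: 60.0
clock: 14.3
position: [0.5478, 0.0322, 0.2293]
ee_rot: [-2.205, -2.238, 0.0]
force: [0.2, 0.3, -4.3]
width: 0.078
gripper_force: 60.0
clock: 14.7
position: [0.5482, 0.0321, 0.2257]
ee_rot: [2.205, 2.237, 0.001]
force: [-0.8, -0.2, 1.8]
width: 0.077
gripper_force: 60.0
t 14.7 pos [0.5482 0.0321 0.2257] tilt [ 0.001  0.    -1.   ] yaw 0.015 F [-0.82 -0.17  1.76] T [-0.13  0.18 -0.01] w 0.077 60.0
tool delta [-0.0001 -0.0003  0.0217] turn -0.001 joints [-0.74  0.37  0.79  1.81 -0.3   1.08  0.18]
```

In the tool's units: 0.002 m / 0.4 = 0.005.

```bash
echo '[[[0, 0, 0.005, 0, 0], [0, 0, 0.005, 0, 0], [0, 0, 0, 0, 0], [0, 0, 0, 0, 0]]]' > path.dat && python3 nudge.py path.dat
echo '[[[0, 0, 0.005, 0, 0], [0, 0, 0.005, 0, 0], [0, 0, 0, 0, 0], [0, 0, 0, 0, 0]]]' > path.dat && python3 nudge.py path.dat
echo '[[[0, 0, 0.005, 0, 0], [0, 0, 0.005, 0, 0], [0, 0, 0, 0, 0], [0, 0, 0, 0, 0]]]' > path.dat && python3 nudge.py path.dat
python3 go.py 0.548 0.032 0.204 0.0155
```

```text
clock: 15.1
position: [0.5475, 0.0322, 0.2211]
ee_rot: [-2.204, -2.238, 0.001]
force: [-1.6, -0.4, 2.5]
width: 0.08
gripper_force: 60.0
clock: 15.5
position: [0.5473, 0.0322, 0.2169]
ee_rot: [-2.204, -2.237, 0.002]
force: [-2.2, -0.3, 0.4]
width: 0.077
gripper_force: 60.0
clock: 15.9
position: [0.5471, 0.0321, 0.2128]
ee_rot: [-2.204, -2.237, 0.002]
force: [-6.0, 0.8, -0.8]
width: 0.078
gripper_force: 60.0
t 15.9 pos [0.5471 0.0321 0.2128] tilt [-0.002 -0.    -1.   ] yaw 0.015 F [-6.04  0.78 -0.79] T [-0.15  1.11  0.12] w 0.078 60.0
tool delta [-0.0002  0.0009  0.0088] turn -0.001 joints [-0.73  0.39  0.79  1.82 -0.31  1.06  0.19]
```

In the tool's units: 0.001 m / 0.4 = 0.0025.

```bash
echo '[[[0, 0, 0.0025, 0, 0], [0, 0, 0.0025, 0, 0], [0, 0, 0, 0, 0]]]' > path.dat && python3 nudge.py path.dat
echo '[[[0, 0, 0.0025, 0, 0], [0, 0, 0.0025, 0, 0], [0, 0, 0, 0, 0]]]' > path.dat && python3 nudge.py path.dat
python3 go.py 0.548 0.032 0.204 0.0155
```

```text
clock: 16.2
position: [0.5485, 0.0322, 0.2112]
ee_rot: [2.204, 2.237, 0.001]
force: [1.1, 0.5, -4.3]
width: 0.076
gripper_force: 60.0
clock: 16.5
position: [0.5481, 0.0322, 0.2092]
ee_rot: [2.205, 2.238, 0.0]
force: [-0.6, -0.4, -4.6]
width: 0.077
gripper_force: 60.0
t 16.5 pos [0.5481 0.0322 0.2092] tilt [ 0. -0. -1.] yaw 0.015 F [-0.62 -0.36 -4.63] T [-0.25  0.04 -0.01] w 0.077 60.0
tool delta [-0.0002 -0.0001  0.0052] turn -0.001 joints [-0.73  0.39  0.78  1.83 -0.32  1.05  0.19]
```

The force is back to the pot's weight alone, so the wire has passed the tongue. Now I'll centre it and lower it to the seat.

In the tool's units: 0.002 m / 0.4 = 0.005, 0.001 m / 0.4 = 0.0025.

```bash
echo '[[[0, 0.005, 0, 0, 0], [0, 0.005, 0.0025, 0, 0], [0, 0, 0.0025, 0, 0], [0, 0, 0, 0, 0], [0, 0, 0, 0, 0]]]' > path.dat && python3 nudge.py path.dat
echo '[[[0, 0, 0.0025, 0, 0], [0, 0, 0.0013, 0, 0], [0, 0, 0, 0, 0], [0, 0, 0, 0, 0]]]' > path.dat && python3 nudge.py path.dat
echo '[[[0, 0, 0.0013, 0, 0], [0, 0, 0.0013, 0, 0], [0, 0, 0, 0, 0], [0, 0, 0, 0, 0]]]' > path.dat && python3 nudge.py path.dat
python3 go.py 0.552 0.032 0.204 0.0155
```

```text
clock: 17.0
position: [0.5518, 0.0322, 0.2073]
ee_rot: [-2.205, -2.238, 0.0]
force: [1.0, 1.2, -3.8]
width: 0.082
gripper_force: 60.0
clock: 17.4
position: [0.5519, 0.0323, 0.2058]
ee_rot: [-2.205, -2.238, -0.0]
force: [-0.3, 0.0, -3.2]
width: 0.079
gripper_force: 60.0
clock: 17.8
position: [0.5519, 0.0322, 0.2048]
ee_rot: [-2.205, -2.238, 0.0]
force: [-0.0, -0.1, -3.7]
width: 0.079
gripper_force: 60.0
t 17.8 pos [0.5519 0.0322 0.2048] tilt [-0. -0. -1.] yaw 0.015 F [-0.02 -0.06 -3.69] T [-0.18  0.06 -0.03] w 0.079 60.0
tool delta [-0.0002  0.0001  0.0008] turn -0.001 joints [-0.72  0.4   0.78  1.82 -0.32  1.05  0.2 ]
```

In the tool's units: 0.0005 m / 0.4 = 0.0013.

```bash
for k in 1; do echo '[[[0, 0, 0.0013, 0, 0], [0, 0, 0.0013, 0, 0], [0, 0, 0, 0, 0], [0, 0, 0, 0, 0]]]' > path.dat && python3 nudge.py path.dat; done
echo '[[[0, 0, 0.0013, 0, 0], [0, 0, 0, 0, 0], [0, 0, 0, 0, 0]]]' > path.dat && python3 nudge.py path.dat
echo '[[[0, 0, 0.0013, 0, 0], [0, 0, 0, 0, 0], [0, 0, 0, 0, 0]]]' > path.dat && python3 nudge.py path.dat
```

```text
clock: 18.2
position: [0.552, 0.0322, 0.2039]
ee_rot: [2.205, 2.238, 0.0]
force: [-0.1, 0.1, -2.0]
width: 0.077
gripper_force: 60.0
clock: 18.5
position: [0.552, 0.0322, 0.2034]
ee_rot: [2.205, 2.238, 0.0]
force: [-1.0, -1.3, -1.3]
width: 0.077
gripper_force: 60.0
clock: 18.8
position: [0.552, 0.0322, 0.2029]
ee_rot: [2.205, 2.238, 0.0]
force: [-0.7, -0.0, 0.7]
width: 0.075
gripper_force: 60.0
```

In the tool's units: -0.03 m / 0.4 = -0.075, -0.02 m / 0.4 = -0.05.

```bash
echo '[[[0, 0, 0, 0, 0.1], [0, 0, 0, 0, 0.12], [0, 0, 0, 0, 0.16], [0, 0, 0, 0, 0.2], [0, 0, 0, 0, 0.25], [0, 0, 0, 0, 0.3], [0, 0, 0, 0, 0.35], [0, 0, 0, 0, 0.35], [0, 0, 0, 0, 0.35]]]' > path.dat && python3 nudge.py path.dat
echo '[[[-0.005, 0, -0.0125, 0, 0.35], [0, 0, -0.025, 0, 0.35], [0, 0, -0.025, 0, 0.35], [0, 0, -0.05, 0, 0.35], [0, 0, -0.075, 0, 0.35], [0, 0, -0.075, 0, 0.35], [0, 0, -0.075, 0, 0.35], [0, 0, -0.05, 0, 0.35], [0, 0, 0, 0, 0.35]]]' > path.dat && python3 nudge.py path.dat
python3 - <<'E'
from h import *
s=snap('side','s6')
s0=proj(s,[.55,.060,.18]); x0,y0=int(s0[0])-50,int(s0[1])-55
cv2.imwrite('pics/c6.png',cv2.resize(s['image'][y0:y0+110,x0:x0+110],None,fx=5,fy=5,interpolation=cv2.INTER_CUBIC))
E
```

```text
clock: 19.7
position: [0.5519, 0.0322, 0.2028]
ee_rot: [2.205, 2.238, 0.0]
force: [0.2, -0.2, 0.3]
width: 0.351
gripper_force: 0.0
clock: 20.6
position: [0.5533, 0.0298, 0.3616]
ee_rot: [2.203, 2.235, 0.007]
force: [0.1, 0.1, -0.1]
width: 0.349
gripper_force: 0.0
```

View pics/c6.png

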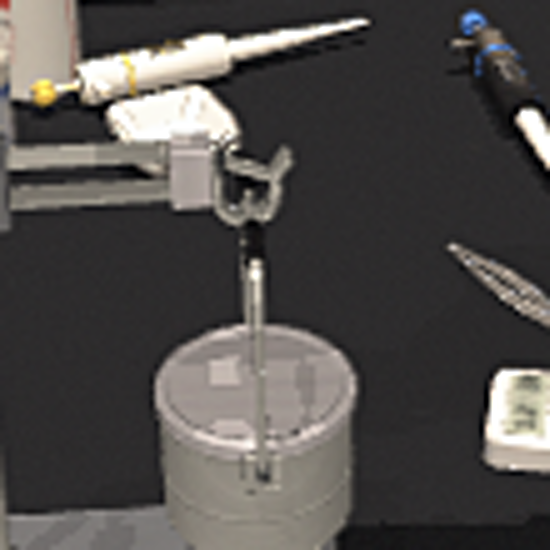

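The pot hangs level with its bar in the bottom of the J (about (250,210)) and the tongue shut above it at about (250,165). I'll let any swing die out, check that it is still, and hand in.

```bash
for i in 1 2 3; do echo '[[[0, 0, 0, 0, 0.35], [0, 0, 0, 0, 0.35], [0, 0, 0, 0, 0.35], [0, 0, 0, 0, 0.35], [0, 0, 0, 0, 0.35], [0, 0, 0, 0, 0.35], [0, 0, 0, 0, 0.35], [0, 0, 0, 0, 0.35], [0, 0, 0, 0, 0.35], [0, 0, 0, 0, 0.35]]]' > path.dat && python3 nudge.py path.dat >/dev/null; done
python3 - <<'E'
from h import *
L=[imaging.get_image('side')['image'][140:250,270:370].astype(int) for _ in range(8)]
d=[abs(a-L[0]).max() for a in L[1:]];print(d)
s0=cv2.imread('pics/s6.png')[140:250,270:370].astype(int);print(abs(L[0]-s0).max())
if max(d)<60: print(ticket.sign_off())
E
```

```text
[np.int64(6), np.int64(7), np.int64(6), np.int64(6), np.int64(6), np.int64(6), np.int64(7)]
81
the job is handed in; nothing more can be done
None
```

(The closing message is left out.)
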